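Close up and clamp a soldering brick

TASK

Slide the loose pale soldering brick along the stand until its side is flush against the grey soldering board, so that no small parts can fall into the gap. Then turn the star knob under the front of the stand, clockwise as seen from below, until its cam holds the brick firmly against the rear fence - but do not force it, the brick is soft and would crush. Leave the brooch on the board and the jar, tweezers and charcoal block on the bench where they are.

Things in the scene. Friction and masses are not known exactly. Their poses are not given: they have to be found in the camera images.
- stand: Fixed soldering stand: dark steel plate 164 (x -79..85) by 270 (y -135..135) by 6 mm on four legs, underside 130 and top 136 mm above the bench. Origin on the bench, z up, front (robot side) is -x. An adjustable steel fence 24 mm tall runs along the rear, its face at x 76 to 79 mm, different each time. Legs 14 mm thick at x -69 and 75, y +-126 mm. The plate's front and -y end are open, without walls.
- board_face (a point): Middle of the side of the grey soldering board that faces the brick (stand frame x 18, y -15, z 149 mm). The board is fixed on the plate: 26 mm thick, x -60..75, y -15..135 mm in the stand frame. This side faces the stand's -y; the brick is butted against it.
- brick_center (a point): Centre of the loose pale soldering brick, 120 (x) by 64 (y) by 26 mm tall, 0.2 to 0.4 kg, lying flat on the plate between rear fence and cam, +y to the board, 15 to 45 mm short of it. Against board and fence its centre is at x 16 to 19, y -47, z 149 mm in the stand frame. It slides with 1 to 3 N and may be pushed with 25 N.
- brick_end_near (a point): Point on the brick's side that faces the board, 2 mm from its front (robot-side) end, half-way up. Flush, it lies at y = -15 mm in the stand frame.
- brick_end_far (a point): The same, 2 mm from its rear end.
- knob_hub (a point): On the knob's upright axis at arm height: stand frame x -59, y -47, z 106 mm (20 mm behind the plate's front edge, 24 mm under its underside). Hub 34 mm across; five round level arms (one red, four black) 12 mm thick, 72 degrees apart, reach 60 mm from the axis, so up to 40 mm out in front of the plate, where they can be pinched or pushed from above. At joint value 0 the red arm points 36 degrees from -x towards +y.
- knob (a joint): Turn of knob and cam, rad: 0 loose, 2.8 at its stop; grows counter-clockwise seen from above: arms in front move to the stand's -y. Stays where left. The cam first slides the brick lightly to the fence (1 to 3 N pull at an arm's end); it grips from somewhere between 1.7 and 2.3 rad, set by the fence, then gains about 20 N of clamping per 0.1 rad; a firm hold takes 6 to 12 N at an arm's end.
- cam (a point): Steel eccentric disc above the plate on the knob's spindle, turning with it: radius 14 mm, 16 mm tall, 3 mm over the plate, its centre 6 mm off the axis, to the front (-x) at joint value 0. This point: on the axis, at half the height of the disc. A firm hold is 10 N or more on the brick; above 80 N the soft brick is crushed.
- brooch_mid (a point): Silver filigree brooch, 54 mm across, 4 mm thick, lying loose on the soldering board; its centre. Leave it.
- flux_jar_mid (a point): Centre of a loose amber flux jar on the bench, 48 mm across, 60 mm tall. Leave it.
- tweezers_mid (a point): Middle of loose steel tweezers lying on the bench, 150 mm long, 6 mm thick. Leave them.
- charcoal_mid (a point): Centre of a loose black charcoal block on the bench, 110 by 55 by 30 mm tall. Leave it.
There are look-alikes about, which are no part of the job. What is meant by the part that bears brick_center is not orange, and is the smaller of those in its own colour.

How it is judged:
On the way, in this order (a step that is already met when the one before it is completed fails the run):
1. the brick is butted flush against the soldering board (y of each of brick_end_near, brick_end_far in the frame of stand above -0.017 m and angle between brick_center's own z axis and vertical below 0.03 rad and z of brick_center in the frame of stand between 0.146 and 0.152 m), for 0.2 s.
2. the cam grips the brick firmly (contact force between knob and brick above 10 N), for 0.3 s.
At the end, for the whole second after the job is handed in: The brick lies flat on the plate, at rest, both ends of its side within 2 mm of the board's side, and the cam, with the knob let go, presses it against the fence with 10 to 80 N (all of step 1 and contact force between knob and brick above 10 N and linear speed of brick below 0.01 m/s); the robot touches nothing.
It fails at once if the brooch, jar, tweezers or charcoal block is moved by more than 15 mm (distance of any of brooch_mid, flux_jar_mid, tweezers_mid, charcoal_mid from where it was at the start of the episode above 0.015 m).
It fails at once if the soft brick is crushed by the cam (more than 80 N) (contact force between knob and brick above 80 N).
It also fails if it takes over 72 s, if anything falls off the work surface, if the arm or the gripper's body presses on something with over 40 N, if the wrist force passes 120 N, or if a joint passes its speed limit or range.

ROBOT

A 7-joint arm with a two-finger parallel gripper is mounted at the origin on the work surface. World frame = base frame: x ahead of the robot, y to its left, z up, the work surface at z = 0. Lengths are in m, angles in rad, forces in N, time in s.
With the tool pointing down it reaches from about 0.425 to 0.875 m from the base axis. Payload 4.7 kg.
Tool frame: the origin (TCP) lies at the very end of the fingers, on their centre line; the grasp point (between the pads) lies 19 mm behind it (manip.grip_point_offset is the z of the grasp point in the tool frame, in m); z points along the fingers, y is the line along which they close (so a half turn about z gives the same grasp; the last joint's range is limited). The gripper opens to 85 mm and grips with 20 to 120 N. Pads are 22 mm wide; open, the fingers measure 114 mm over their backs; the gripper's body (76 mm by 85 mm) begins 54 mm behind the grasp point. The pads swing forward as they close: fully open they stand 13 mm farther back than shut.
Start: joints at [-1.145, 0.321, -0.07, 1.45, 0.023, 1.371, -0.057], TCP at [0.26, 0.596, 0.231] pointing down, gripper open.
Joint ranges: [-2.86, 2.86], [-0.3, 2.09], [-1.38, 1.24], [0.06, 2.45], [-1.56, 4.7], [0.09, 2.05], [-2.69, 2.69]. Speed limits (rad/s): [2.57, 2.57, 3.14, 3.14, 3.14, 3.14, 3.14].

INTERFACE

Orientations are given as a rotation vector (axis times angle).
In Python, from station import manip, get_image gives the robot as it stands. The module is installed in compiled form; this text tells all that it offers.
- The arm moves only by the tool arm_command, never from a script. Its argument "commands" is a list of rows, each a list of 6 numbers: the shift along the tool's x, y, z in mm, then the turn, a rotation vector about the tool's x, y, z in degrees. In form: [[x, y, z, wx, wy, wz], ...]. A call has 1 to 5 rows; each row shifts and turns the commanded pose from where the row before left it, along the tool's axes as they then stand; what a row does not reach is not made up. A row lasts 1/8 s, in which the tool goes at most 62.5 mm and 10.7 degrees, less where a joint would pass 70% of its speed; a pose out of reach is approached as far as the arm can. A call is refused whole if a number of a shift passes 62.5 or a number of a turn 10.7, either way. A call with a gripper value outside its range is refused whole. "claw" is the finger opening in mm, from 0 to 85.4, set as the call begins (left out, the last holds). The fingers move at their own pace and stop on an object; "grip_force" is the grip in N (left out, the last holds). Time passes only in rows, so rows that do not move let the fingers close. It gives the time, the measured TCP pose, the force, the opening and the grip force at its end, in the units of the state.
- manip.state(): the state, without advancing time (a new reading comes with each control period).
- get_image(name): name is "scene" or "top" or "wrist"; returns a dict with "color" (480x640x3 uint8, blue, green, red), "range_z" (480x640 float32, m along the optical axis (not along the pixel's ray), 0 where there is no reading), "camera_matrix" (3x3 intrinsics, pixels), "k1" (the pictures are not rectified: a ray, as slopes to the right and down, at radius r is drawn at 1 + k1 r^2 times it, then the intrinsics apply), "world_from_camera" (4x4, takes a point from camera to world coordinates). Camera axes: x right, y down, z forward; pixel columns grow to the right and rows downward; lengths in m; the calibration is good to about 2 mm. A picture is of the moment at which its call begins.
- manip.close_job(): hands the job in; it is judged then, once.
The state is a dict: "t": time; "joints": joint angles; "dq": joint speeds; "joint_torque": joint torques, N m; "eef_pos": TCP position; "tool_rot": TCP orientation; "ft_force": force on the tool from outside, world axes, zero at the start; "torque": the same for the moment, N m; "opening": finger opening in m; "finger_force": force on a finger pad.
Only numpy, scipy, OpenCV 4.12 (cv2) and the standard library are available. Lean on these libraries where they do the work, as an engineer would, in place of code of your own. Each camera call takes 0.05 s, during which the arm holds its last target. There are 200 camera calls.

## Working session

There is one attempt and no reset: what is moved stays moved. The work goes in short steps, Python scripts to look and compute and a tool call to move; the robot and the scene stay as the last step left them, time stands still between calls to the robot, and variables do not carry over. Pictures are saved under pics/ and viewed, at most 10 in all, crops included, and the job is handed in when it is done.

Besides the shell and the picture viewer there is one more tool, called after "Emit:" in YAML: its name, and indented under it one key for each argument. arm_command: Moves the arm, as the interface text tells. Its arguments: {"type":"object","properties":{"commands":{"type":"array"},"claw":{"type":"number"},"grip_force":{"type":"number"}},"required":["commands"]}

```bash
mkdir -p pics
cat > h.py <<'E'
import numpy as np, cv2
from station import manip, get_image
def pts(im):
    K=np.array(im["camera_matrix"]);T=np.array(im["world_from_camera"])
    h,w=im["range_z"].shape
    u,v=np.meshgrid(np.arange(w),np.arange(h))
    uv=np.stack([u,v],-1).reshape(-1,1,2).astype(np.float64)
    n=cv2.undistortPoints(uv,K,np.array([im["k1"],0,0,0.])).reshape(h,w,2)
    z=im["range_z"]
    P=np.dstack([n[...,0]*z,n[...,1]*z,z])
    return P@T[:3,:3].T+T[:3,3]
E
python3 - <<'E'
from h import *
s=manip.state();print({k:np.round(v,3) for k,v in s.items()})
print(manip.grip_point_offset)
for n in ["scene","top"]:
    im=get_image(n);cv2.imwrite(f"pics/{n}0.png",im["color"]);np.save(f"{n}0.npy",pts(im))
    print(n,im["k1"],np.round(im["world_from_camera"],3).tolist())
E
```

```text
{'t': np.float64(0.0), 'joints': array([-1.145,  0.322, -0.07 ,  1.452,  0.023,  1.371, -0.057]), 'dq': array([0.001, 0.002, 0.002, 0.001, 0.   , 0.   , 0.   ]), 'joint_torque': array([ 0.0000e+00, -4.9359e+01, -3.8200e-01, -3.1433e+01,  1.3000e-02,
        1.2000e-02,  0.0000e+00]), 'eef_pos': array([0.26 , 0.595, 0.23 ]), 'tool_rot': array([-6.420e-01, -3.075e+00,  3.000e-03]), 'ft_force': array([ 0.024,  0.21 , -0.008]), 'torque': array([ 0.014, -0.001, -0.012]), 'finger_force': np.float64(0.0), 'opening': np.float64(0.086)}
-0.0187
scene 0.048566987689411034 [[-0.559, 0.457, -0.692, 1.34], [0.829, 0.304, -0.469, 0.545], [-0.004, -0.836, -0.549, 0.74], [0.0, 0.0, 0.0, 1.0]]
top -0.12583097861075504 [[-0.027, -0.996, 0.084, 0.505], [-1.0, 0.026, -0.012, 0.044], [0.01, -0.084, -0.996, 1.134], [0.0, 0.0, 0.0, 1.0]]
```

View pics/scene0.png

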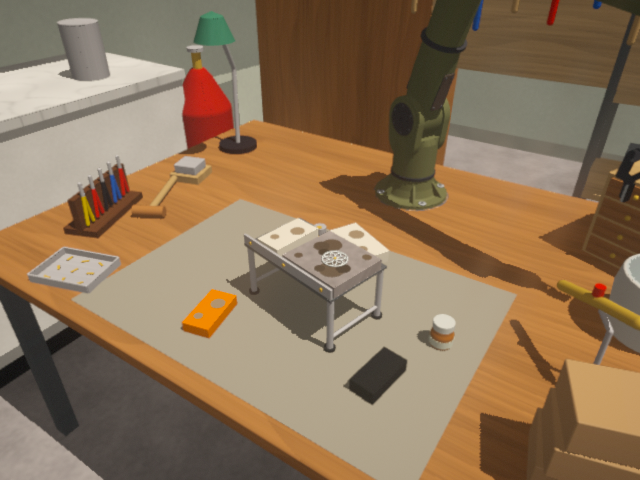

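View pics/top0.png

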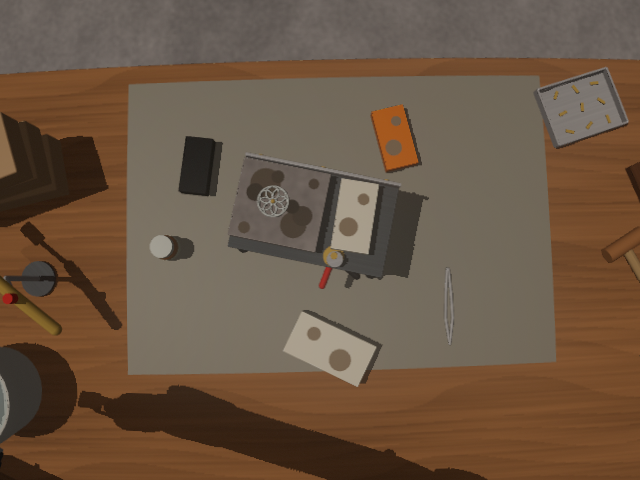

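Candidates for the brick are the pale block on the plate (top 355,215), the larger pale block on the bench (330,348) and the orange one (396,138). The plate one is pale, smaller and lies beside the grey board, so I take that one. The knob's red arm is at (326,277). Next I measure the poses and confirm with an enlarged crop.

```bash
cat > m.py <<'E'
from h import *
P=np.load("top0.npy");C=cv2.imread("pics/top0.png")
def rect(m,name):
    m=m.astype(np.uint8);n,l,st,_=cv2.connectedComponentsWithStats(m);i=1+st[1:,4].argmax()
    q=P[l==i];r=cv2.minAreaRect((q[:,:2]*1000).astype(np.float32));print(name,np.round(r[0],1),np.round(r[1],1),round(r[2],2),len(q),"z",np.round(np.percentile(q[:,2],[5,50,95]),4));return l==i
u,v=np.meshgrid(np.arange(640),np.arange(480))
roi=(u>215)&(u<420)&(v>140)&(v<295)
Z=P[...,2]
rect(roi&(Z>.127)&(Z<.2),"stand")
hsv=cv2.cvtColor(C,cv2.COLOR_BGR2HSV)
rect(roi&(Z>.155)&(Z<.17)&(u<332),"board")
rect(roi&(Z>.155)&(Z<.17)&(u>332),"brick")
rect((u>270)&(u<390)&(v>300)&(v<395)&(Z>.012),"benchbrick")
rect((u>335)&(u<405)&(v>170)&(Z>.13)&(Z<.145),"plate right")
red=roi&(hsv[...,1]>150)&((hsv[...,0]<8)|(hsv[...,0]>172))&(hsv[...,2]>60)&(v>255)
m=rect(red,"red")
rect(roi&(Z>.09)&(Z<.125)&(v>262)&(u>335),"blackarm")
cv2.imwrite("pics/c1.png",cv2.resize(C[140:400,215:435],None,fx=2.3,fy=2.3,interpolation=cv2.INTER_CUBIC))
E
python3 m.py
```

```text
stand [617.5  49.4] [269.6 166.6] 76.92 15268 z [0.1342 0.1607 0.1647]
board [638.7 105.4] [150.8 144.5] 77.09 7441 z [0.1588 0.1619 0.1653]
brick [610.9 -18.6] [ 64.  120.4] 79.41 2651 z [0.1591 0.1619 0.1647]
benchbrick [403.7  11.1] [155.9 146.8] 61.91 3712 z [0.03   0.0336 0.037 ]
plate right [592.5 -39.7] [ 84.5 158.3] 76.84 2237 z [0.133  0.136  0.1389]
red [508.9  32.9] [10.  39.2] 67.43 127 z [0.1075 0.1109 0.1143]
blackarm [511.6 -14.9] [26.1 11.3] 77.5 66 z [0.1062 0.1106 0.1139]
```

View pics/c1.png

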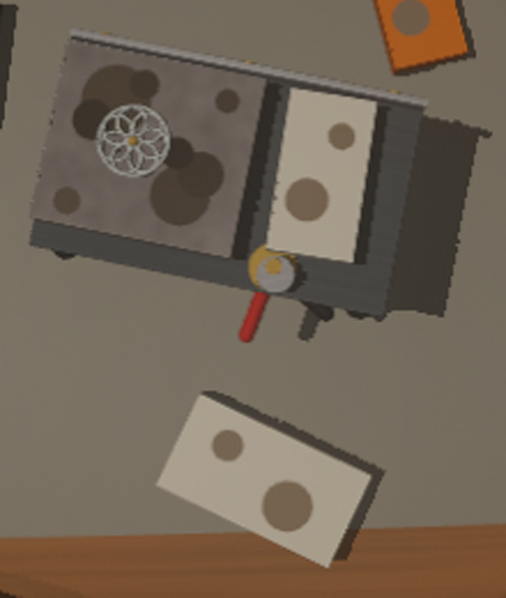

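The crop confirms it: the plate block is 64 x 120 mm, pale and smaller than the bench one. The stand's yaw is about -13.1° and its origin about (614.6, 50.1) mm. The brick centre is at stand (12, -68), turned about 2.5°. I will push it along +y with both fingers spread.

```bash
cat >> h.py <<'E'
from scipy.spatial.transform import Rotation as R
YAW=np.radians(-13.1);XS=np.array([np.cos(YAW),np.sin(YAW)]);YS=np.array([-XS[1],XS[0]]);O=np.array([614.6,50.1])
def w(x,y): return O+x*XS+y*YS
def st(p): d=np.array(p)[...,:2]-O; return np.stack([d@XS,d@YS],-1)
def plan(x,y,z,yt,n):
    """rows to stand pos (x,y,z mm), tool y axis at world angle yt deg, tool down"""
    s=manip.state();p=np.array(s["eef_pos"])*1000;A=R.from_rotvec(s["tool_rot"])
    ty=np.array([np.cos(np.radians(yt)),np.sin(np.radians(yt)),0]);tz=np.array([0,0,-1.]);tx=np.cross(ty,tz)
    B=R.from_matrix(np.stack([tx,ty,tz],1));rv=(A.inv()*B).as_rotvec()
    tgt=np.array([*w(x,y),z]);print("target",tgt.round(1),"turn",np.degrees(rv).round(1))
    for i in range(n):
        sh=(A*R.from_rotvec(rv*i/n)).inv().apply((tgt-p)/n)
        print([round(float(a),1) for a in [*sh,*np.degrees(rv/n)]])
def show():
    s=manip.state();p=np.array(s["eef_pos"])*1000
    A=R.from_rotvec(s["tool_rot"]).as_matrix()
    print("t",round(float(s["t"]),2),"stand xy",st(p).round(1),"z",p[2].round(1),"tooly ang",np.degrees(np.arctan2(A[1,1],A[0,1])).round(2),"down",A[:,2].round(3),"F stand",np.round([*(np.array(s["ft_force"])[:2]@np.stack([XS,YS],1)),s["ft_force"][2]],1),"open",s["opening"])
E
python3 - <<'E'
from h import *
P=np.load("top0.npy")
q=P.reshape(-1,3)*1000;s=st(q)
m=(np.hypot(s[:,0]+59,s[:,1]+47)<16)&(q[:,2]>137)
print("spindle z",np.percentile(q[m,2],[50,90,99,100]).round(1))
plan(14,-122,260,-13.1,15)
E
```

```text
spindle z [155.3 160.3 163.6 164.5]
target [600.6 -71.9 260. ] turn [-0.1  0.1 79.5]
[-38.6, -31.7, -1.9, -0.0, 0.0, 5.3]
[-41.4, -28.0, -1.9, -0.0, 0.0, 5.3]
[-43.8, -24.0, -1.9, -0.0, 0.0, 5.3]
[-45.8, -19.9, -1.9, -0.0, 0.0, 5.3]
[-47.4, -15.6, -1.9, -0.0, 0.0, 5.3]
[-48.7, -11.1, -2.0, -0.0, 0.0, 5.3]
[-49.5, -6.6, -2.0, -0.0, 0.0, 5.3]
[-49.9, -2.0, -2.0, -0.0, 0.0, 5.3]
[-49.9, 2.6, -2.0, -0.0, 0.0, 5.3]
[-49.4, 7.2, -2.0, -0.0, 0.0, 5.3]
[-48.5, 11.8, -2.0, -0.0, 0.0, 5.3]
[-47.2, 16.2, -2.0, -0.0, 0.0, 5.3]
[-45.5, 20.5, -2.0, -0.0, 0.0, 5.3]
[-43.4, 24.6, -2.0, -0.0, 0.0, 5.3]
[-41.0, 28.5, -2.0, -0.0, 0.0, 5.3]
```

Emit:
arm_command:
  commands:
    - [-38.6, -31.7, -6, 0, 0, 5.3]
    - [-41.4, -28, -6, 0, 0, 5.3]
    - [-43.8, -24, -6, 0, 0, 5.3]
    - [-45.8, -19.9, -6, 0, 0, 5.3]
    - [-47.4, -15.6, -6, 0, 0, 5.3]
  claw: 60

```text
t: 0.72
eef_pos: [0.3741, 0.3715, 0.2611]
tool_rot: [-1.334, -2.844, 0.001]
ft_force: [0.8, -0.8, 1.3]
opening: 0.0599
finger_force: 0.0
```

Emit:
arm_command:
  commands:
    - [-48.7, -11.1, 0, 0, 0, 5.3]
    - [-49.5, -6.6, 0, 0, 0, 5.3]
    - [-49.9, -2, 0, 0, 0, 5.3]
    - [-49.9, 2.6, 0, 0, 0, 5.3]
    - [-49.4, 7.2, 0, 0, 0, 5.3]

```text
t: 1.35
eef_pos: [0.4874, 0.1492, 0.2611]
tool_rot: [-1.95, -2.463, 0.0]
ft_force: [0.4, 0.1, -0.6]
opening: 0.0601
finger_force: 0.0
```

Emit:
arm_command:
  commands:
    - [-48.5, 11.8, 0, 0, 0, 5.3]
    - [-47.2, 16.2, 0, 0, 0, 5.3]
    - [-45.5, 20.5, 0, 0, 0, 5.3]
    - [-43.4, 24.6, 0, 0, 0, 5.3]
    - [-41, 28.5, 0, 0, 0, 5.3]

```text
t: 1.98
eef_pos: [0.601, -0.0727, 0.261]
tool_rot: [-2.462, -1.95, 0.0]
ft_force: [-0.0, 1.0, -0.5]
opening: 0.0597
finger_force: 0.0
```

Emit:
arm_command:
  commands:
    - [0, 0, 0, 0, 0, 0]
    - [0, 0, 0, 0, 0, 0]

```text
t: 2.22
eef_pos: [0.6003, -0.0708, 0.2607]
tool_rot: [-2.459, -1.954, 0.001]
ft_force: [0.4, 1.4, -0.2]
opening: 0.0599
finger_force: 0.0
```

Run:
```python
from h import *
show()
plan(14,-122,150,-13.1,3)
im=get_image("wrist");cv2.imwrite("pics/w1.png",im["color"])
P=pts(im)*1000;s=st(P);Z=P[...,2]
m=(abs(Z-162)<6)&(s[...,1]<-25)&(s[...,1]>-125)&(s[...,0]>-58)&(s[...,0]<73)
r=cv2.minAreaRect(s[m].astype(np.float32));print("brick in stand",r,m.sum())
m=(abs(Z-162)<6)&(s[...,1]>-25)&(s[...,1]<40)&(s[...,0]>-50)&(s[...,0]<70)
print("board edge y",np.percentile(s[m][:,1],[.5,1,2]) if m.any() else None)
```

```text
t 2.23 stand xy [  13.4 -121. ] z 260.7 tooly ang -13.06 down [-0.001  0.001 -1.   ] F stand [ 0.1  1.4 -0.2] open 0.0598991845050916
target [600.6 -71.9 150. ] turn [-0.1 -0.   0. ]
[-0.3, 0.2, 36.9, -0.0, -0.0, 0.0]
[-0.3, 0.2, 36.9, -0.0, -0.0, 0.0]
[-0.3, 0.2, 36.9, -0.0, -0.0, 0.0]
brick in stand ((8.278125762939453, -69.35021209716797), (131.35150146484375, 64.59020233154297), 2.491623640060425) 17559
board edge y [-15.77600575 -15.66597656 -15.351301  ]
```

View pics/w1.png

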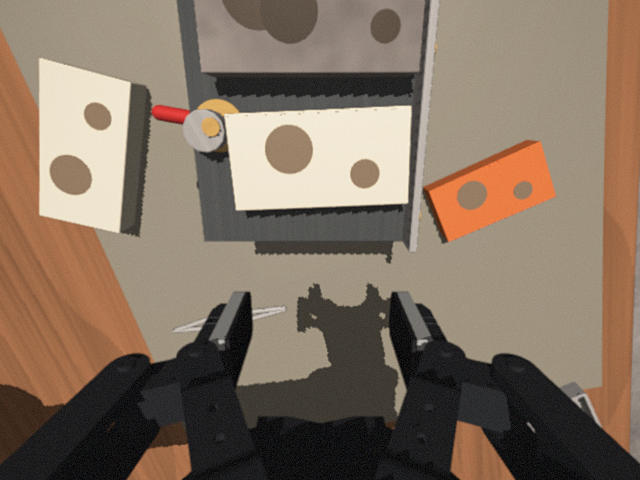

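The wrist view shows the brick at (320,158), the board edge at row ~72, the knob and cam at (207,128), and the fingers clear on the open end. I descend beside the brick now.

Emit:
arm_command:
  commands:
    - [-2, 0, 35, 0, 0, 0]
    - [-1, 0, 35, 0, 0, 0]
    - [0, 0, 30, 0, 0, 0]
    - [0, 0, 16, 0, 0, 0]
    - [0, 0, 5, 0, 0, 0]

```text
t: 2.9
eef_pos: [0.5996, -0.0732, 0.1398]
tool_rot: [-2.458, -1.955, 0.0]
ft_force: [0.5, 0.5, 0.8]
opening: 0.0597
finger_force: 0.0
```

Emit:
arm_command:
  commands:
    - [2, 0, 0, 0, 0, 0]
    - [3, 0, 0, 0, 0, 0]
    - [3, 0, 0, 0, 0, 0]
    - [3, 0, 0, 0, 0, 0]
    - [3, 0, 0, 0, 0, 0]

```text
t: 3.52
eef_pos: [0.6028, -0.0621, 0.1407]
tool_rot: [2.46, 1.952, -0.002]
ft_force: [-2.0, -3.6, 2.2]
opening: 0.0604
finger_force: 2.0
```

Emit:
arm_command:
  commands:
    - [3, 0, 0, 0, 0, 0]
    - [3, 0, 0, 0, 0, 0]
    - [3, 0, 0, 0, 0, 0]
    - [3, 0, 0, 0, 0, 0]
    - [2, 0, 0, 0, 0, 0]

```text
t: 4.15
eef_pos: [0.6066, -0.0472, 0.1406]
tool_rot: [2.46, 1.953, 0.001]
ft_force: [-2.0, -3.9, 3.8]
opening: 0.0603
finger_force: 2.4
```

```bash
cat > b.py <<'E'
from h import *
import sys
show()
im=get_image("wrist");cv2.imwrite(sys.argv[1],im["color"])
E
python3 b.py pics/w2.png
```

```text
t 4.15 stand xy [ 14.2 -96.6] z 140.6 tooly ang -13.1 down [ 0.001 -0.    -1.   ] F stand [-1.  -4.2  3.8] open 0.06026290508878964
```

Emit:
arm_command:
  commands:
    - [2, 0, 0, 0, 0, 0]
    - [2, 0, 0, 0, 0, 0]
    - [1, 0, 0, 0, 0, 0]
    - [0, 0, 0, 0, 0, 0]

```text
t: 4.7
eef_pos: [0.6076, -0.0424, 0.1405]
tool_rot: [2.46, 1.953, 0.001]
ft_force: [-0.6, -3.8, 4.1]
opening: 0.0603
finger_force: 2.4
```

Emit:
arm_command:
  commands:
    - [1, 0, 0, 0, 0, 0]
    - [1, 0, 0, 0, 0, 0]
    - [0, 0, 0, 0, 0, 0]

```text
t: 5.08
eef_pos: [0.6078, -0.0414, 0.1405]
tool_rot: [2.46, 1.952, -0.001]
ft_force: [-0.8, -6.3, 4.6]
opening: 0.0601
finger_force: 3.2
```

```bash
python3 b.py pics/w3.png
```

```text
t 5.08 stand xy [ 14.1 -90.7] z 140.5 tooly ang -13.13 down [ 0.    -0.001 -1.   ] F stand [ 0.6 -6.3  4.6] open 0.0600943019249369
```

View pics/w3.png

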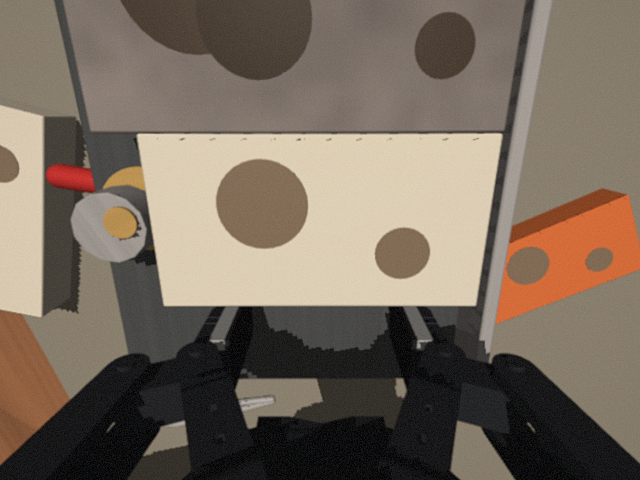

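The brick (rows 132–305) now appears flush with the board edge at row 131, and the force is rising. I press a little more, hold, then back off and lift.

Emit:
arm_command:
  commands:
    - [1, 0, 0, 0, 0, 0]
    - [1, 0, 0, 0, 0, 0]
    - [1, 0, 0, 0, 0, 0]
    - [0, 0, 0, 0, 0, 0]
    - [0, 0, 0, 0, 0, 0]

```text
t: 5.75
eef_pos: [0.6077, -0.0414, 0.1405]
tool_rot: [2.46, 1.95, -0.006]
ft_force: [-2.8, -10.6, 6.3]
opening: 0.0599
finger_force: 5.5
```

Emit:
arm_command:
  commands:
    - [-6, 0, 0, 0, 0, 0]
    - [-6, 0, 0, 0, 0, 0]
    - [-4, 0, -30, 0, 0, 0]
    - [0, 0, -45, 0, 0, 0]
    - [0, 0, -45, 0, 0, 0]

```text
t: 6.38
eef_pos: [0.6046, -0.0513, 0.2609]
tool_rot: [-2.457, -1.954, -0.001]
ft_force: [1.2, -0.2, 0.2]
opening: 0.0603
finger_force: 0.0
```

```bash
cat > knob.py <<'E'
from h import *
im=get_image("top");C=im["color"];P=pts(im)*1000;s=st(P);Z=P[...,2]
hsv=cv2.cvtColor(C,cv2.COLOR_BGR2HSV)
near=(np.hypot(s[...,0]+59,s[...,1]+47)<66)&(Z>102)&(Z<125)&(s[...,0]<-84)
red=near&(hsv[...,1]>150)&((hsv[...,0]<8)|(hsv[...,0]>172))
for n,m in (("red",red),("black",near&~red&(hsv[...,1]<120))):
    k,l,stt,_=cv2.connectedComponentsWithStats(m.astype(np.uint8))
    for i in range(1,k):
        if stt[i,4]>25:
            d=s[l==i]-[-59,-47];c=d.mean(0);print(n,stt[i,4],"mean rel",c.round(1),"deg from -x to +y",np.degrees(np.arctan2(c[1],-c[0])).round(1))
m=(abs(Z-162)<5)&(s[...,1]<-17)&(s[...,1]>-90)&(s[...,0]>-45)&(s[...,0]<73)
r=cv2.minAreaRect(s[m].astype(np.float32));print("brick",np.round(r[0],1),np.round(r[1],1),round(r[2],2))
E
python3 -c "
from h import *;show()"; python3 knob.py; python3 -c "
from h import *;plan(-106,-20,200,-13.1,4)"
```

```text
t 6.38 stand xy [  13.2 -101. ] z 260.9 tooly ang -13.0 down [-0.001  0.002 -1.   ] F stand [1.2 0.  0.2] open 0.06028958436644971
red 111 mean rel [-41.8   6.7] deg from -x to +y 9.1
black 34 mean rel [-27.9 -44.8] deg from -x to +y -58.1
brick [ 14.  -47.7] [118.   61.5] 0.25
target [506.8  54.6 200. ] turn [ 0.5 -0.3  0.1]
[20.2, -30.7, 16.8, 0.1, -0.1, 0.0]
[20.2, -30.6, 16.9, 0.1, -0.1, 0.0]
[20.2, -30.6, 16.9, 0.1, -0.1, 0.0]
[20.2, -30.6, 17.0, 0.1, -0.1, 0.0]
```

```bash
python3 -c "
from h import *;plan(-106,-11,190,-13.1,4)
im=get_image('wrist');print(np.round(im['world_from_camera'],3)[:3,3],manip.state()['eef_pos'])"
```

```text
target [508.9  63.4 190. ] turn [ 0.5 -0.3  0.1]
[22.4, -30.7, 19.3, 0.1, -0.1, 0.0]
[22.4, -30.7, 19.4, 0.1, -0.1, 0.0]
[22.4, -30.6, 19.4, 0.1, -0.1, 0.0]
[22.4, -30.6, 19.5, 0.1, -0.1, 0.0]
[0.626 0.026 0.411] [ 0.60758577 -0.05193875  0.26565293]
```

Emit:
arm_command:
  commands:
    - [22, -30.5, 0, 0, 0, 0]
    - [22, -30.5, 0, 0, 0, 0]
    - [22, -30, 0, 0, 0, 0]
    - [23, -30, 10, 0, 0, 0]
    - [0, 0, 20, 0, 0, 0]
  claw: 0

```text
t: 7.1
eef_pos: [0.5056, 0.0659, 0.23]
tool_rot: [-2.451, -1.961, -0.004]
ft_force: [1.0, -0.1, -0.9]
opening: 0.0004
finger_force: 0.0
```

```bash
python3 -c "
from h import *;show();plan(-106,-11,97,-13.1,4)"
```

```text
t 7.1 stand xy [-109.7   -9.3] z 230.0 tooly ang -12.68 down [ 0.     0.004 -1.   ] F stand [ 1.   0.1 -0.9] open 0.0003576624929572386
target [508.9  63.4  97. ] turn [-0.  -0.2  0.4]
[-0.5, 1.0, 33.2, -0.0, -0.1, 0.1]
[-0.5, 0.9, 33.2, -0.0, -0.1, 0.1]
[-0.5, 0.9, 33.2, -0.0, -0.1, 0.1]
[-0.5, 0.9, 33.2, -0.0, -0.1, 0.1]
```

Emit:
arm_command:
  commands:
    - [0, 0, 35, 0, 0, 0]
    - [0, 0, 35, 0, 0, 0]
    - [0, 0, 35, 0, 0, 0]
    - [0, 0, 25, 0, 0, 0]
    - [0, 0, 0, 0, 0, 0]

```text
t: 7.72
eef_pos: [0.5048, 0.0617, 0.0979]
tool_rot: [-2.457, -1.953, 0.007]
ft_force: [-0.3, -0.3, -0.7]
opening: 0.0
finger_force: 0.0
```

```bash
python3 -c "
from h import *;show();plan(-106,-13,97,-13.1,1)"
```

```text
t 7.72 stand xy [-109.6  -13.6] z 97.9 tooly ang -13.04 down [-0.005 -0.001 -1.   ] F stand [-0.2 -0.4 -0.7] open 2.2214201069061972e-05
target [508.4  61.5  97. ] turn [-0.3  0.1  0.1]
[0.6, 3.6, 0.9, -0.3, 0.1, 0.1]
```

Emit:
arm_command:
  commands:
    - [-2, 4, 0, 0, 0, 0]
    - [-4, 0, 0, 0, 0, 0]
    - [-5, 0, 0, 0, 0, 0]
    - [-5, 0, 0, 0, 0, 0]
    - [-5, 0, 0, 0, 0, 0]

```text
t: 8.35
eef_pos: [0.5074, 0.0476, 0.1014]
tool_rot: [-2.45, -1.958, -0.014]
ft_force: [-0.4, 21.8, -0.3]
opening: 0.0006
finger_force: 0.0
```

Emit:
arm_command:
  commands:
    - [-5, 0, 0, 0, 0, 0]
    - [-5, 0, 0, 0, 0, 0]
    - [-5, 0, 0, 0, 0, 0]
    - [-4, 0, 0, 0, 0, 0]
    - [0, 0, 0, 0, 0, 0]

```text
t: 8.98
eef_pos: [0.4996, 0.0237, 0.1011]
tool_rot: [-2.454, -1.953, 0.002]
ft_force: [-11.4, 6.2, 9.6]
opening: 0.0
finger_force: 0.7
```

```bash
python3 -c "
from h import *;show()"; python3 knob.py
```

```text
t 8.97 stand xy [-106.   -51.8] z 101.1 tooly ang -12.96 down [-0.005  0.004 -1.   ] F stand [-12.5   3.5   9.6] open 3.3172694465364135e-05
brick [ 14.  -47.9] [118.   61.7] 0.02
```

```bash
python3 b.py pics/w4.png
```

```text
t 9.03 stand xy [-106.2  -52. ] z 101.0 tooly ang -12.98 down [-0.005  0.003 -1.   ] F stand [-12.9   2.    9.5] open 0.00027949626599869693
```

View pics/w4.png

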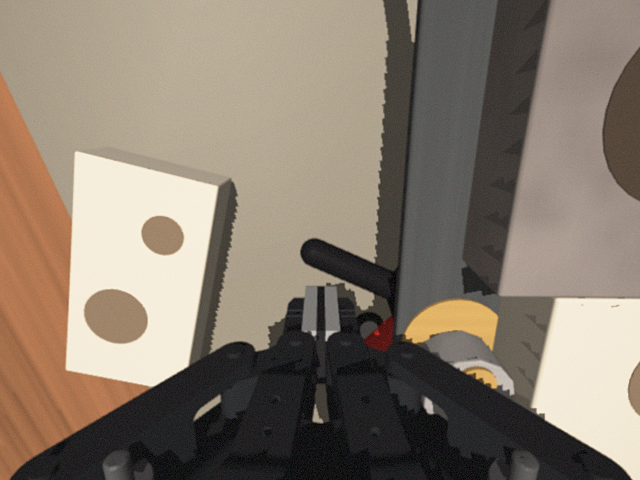

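The wrist view shows the red arm swept behind the finger near (378,333). The next black arm, from (310,250) to (390,285), is now in front. I lift and re-measure the angle.

Emit:
arm_command:
  commands:
    - [4, -5, 0, 0, 0, 0]
    - [3, 0, -20, 0, 0, 0]
    - [8, 0, -30, 0, 0, 0]
    - [20, 0, -30, 0, 0, 0]
    - [20, 0, -10, 0, 0, 0]

```text
t: 9.7
eef_pos: [0.5111, 0.0765, 0.1924]
tool_rot: [2.46, 1.952, 0.006]
ft_force: [0.1, -0.1, -0.2]
opening: 0.0002
finger_force: 0.0
```

Emit:
arm_command:
  commands:
    - [0, 0, 0, 0, 0, 0]

```text
t: 9.82
eef_pos: [0.51, 0.0778, 0.1903]
tool_rot: [2.457, 1.957, 0.002]
ft_force: [0.4, -0.5, 0.3]
opening: -0.0002
finger_force: 0.0
```

```bash
sed -i 's/^im=get_image("top")/import sys\nim=get_image(sys.argv[1])/' knob.py; python3 -c "
from h import *;show()"; python3 knob.py wrist; echo; python3 knob.py top
```

```text
t 9.82 stand xy [-108.2    3.3] z 190.3 tooly ang -12.91 down [ 0.001  0.    -1.   ] F stand [ 0.5 -0.4  0.3] open -0.00016163866584801466
black 501 mean rel [-39.4  20.5] deg from -x to +y 27.5
brick [ 14. -49.] [118.   63.9] 0.0

red 69 mean rel [-32.7 -34. ] deg from -x to +y -46.1
brick [ 14.  -47.8] [ 61.6 117.9] 89.96
```

Emit:
arm_command:
  commands:
    - [3, 2, 30, 0, 0, 0]
    - [0, 0, 35, 0, 0, 0]
    - [0, 0, 25, 0, 0, 0]
    - [0, 0, 5, 0, 0, 0]
    - [0, 0, 0, 0, 0, 0]

```text
t: 10.55
eef_pos: [0.509, 0.0772, 0.0938]
tool_rot: [-2.459, -1.95, 0.01]
ft_force: [-6.0, 1.0, 1.4]
opening: 0.0001
finger_force: 0.0
```

Emit:
arm_command:
  commands:
    - [-3, 0, 0, 0, 0, 0]
    - [-3, 0, 0, 0, 0, 0]
    - [-2, 0, 0, 0, 0, 0]
    - [-2, 0, 0, 0, 0, 0]
    - [-2, 0, 0, 0, 0, 0]

```text
t: 11.18
eef_pos: [0.5087, 0.0674, 0.0954]
tool_rot: [-2.458, -1.953, 0.001]
ft_force: [-3.8, 4.2, 2.8]
opening: 0.0
finger_force: 0.0
```

```bash
python3 -c "
from h import *;show()"
```

```text
t 11.18 stand xy [-107.    -7.2] z 95.4 tooly ang -13.06 down [-0.001  0.001 -1.   ] F stand [-4.6  3.2  2.8] open 3.2702917875614395e-07
```

Emit:
arm_command:
  commands:
    - [0, -5, 0, 0, 0, 0]
    - [-2, 0, 0, 0, 0, 0]
    - [-2, 0, 0, 0, 0, 0]
    - [-2, 0, 0, 0, 0, 0]

```text
t: 11.68
eef_pos: [0.5022, 0.0639, 0.095]
tool_rot: [-2.457, -1.953, 0.0]
ft_force: [-3.0, 7.0, 1.6]
opening: -0.0001
finger_force: 3.0
```

```bash
python3 -c "
from h import *;show()"
```

```text
t 11.68 stand xy [-112.6  -12. ] z 95.0 tooly ang -13.05 down [-0.002  0.003 -1.   ] F stand [-4.5  6.2  1.6] open -0.00013075685537616773
```

Emit:
arm_command:
  commands:
    - [-2, 0, 0, 0, 0, 0]
    - [-2, 0, 0, 0, 0, 0]
    - [-2, 0, 0, 0, 0, 0]
    - [0, 0, 0, 0, 0, 0]

```text
t: 12.18
eef_pos: [0.5005, 0.0578, 0.0947]
tool_rot: [-2.457, -1.952, 0.002]
ft_force: [-3.1, 6.0, -0.7]
opening: 0.0004
finger_force: 2.5
```

Emit:
arm_command:
  commands:
    - [-2, 0, 0, 0, 0, 0]
    - [-2, 0, 0, 0, 0, 0]
    - [0, 0, 0, 0, 0, 0]

```text
t: 12.55
eef_pos: [0.5, 0.0535, 0.0949]
tool_rot: [-2.458, -1.953, 0.001]
ft_force: [-2.8, 3.9, -0.4]
opening: 0.0003
finger_force: 2.0
```

```bash
python3 -c "
from h import *;show()";python3 knob.py wrist
```

```text
t 12.55 stand xy [-112.3  -22.7] z 94.9 tooly ang -13.07 down [-0.002  0.002 -1.   ] F stand [-3.7  3.2 -0.4] open 0.00028605391280501515
black 1323 mean rel [-46.9  33.6] deg from -x to +y 35.6
black 30 mean rel [-26.6   9.5] deg from -x to +y 19.7
brick [-30.1 -25.1] [16.7 31.5] 56.49
```

Emit:
arm_command:
  commands:
    - [-2, 0, 0, 0, 0, 0]
    - [-1, 0, 0, 0, 0, 0]
    - [0, 0, 0, 0, 0, 0]

```text
t: 12.98
eef_pos: [0.4994, 0.0506, 0.0949]
tool_rot: [-2.458, -1.953, 0.001]
ft_force: [-3.5, 4.3, -0.4]
opening: 0.0002
finger_force: 2.0
```

Emit:
arm_command:
  commands:
    - [-2, 0, 0, 0, 0, 0]
    - [-1, 0, 0, 0, 0, 0]
    - [0, 0, 0, 0, 0, 0]

```text
t: 13.35
eef_pos: [0.4988, 0.0476, 0.095]
tool_rot: [-2.458, -1.953, 0.001]
ft_force: [-2.2, 4.4, 0.6]
opening: -0.0001
finger_force: 2.0
```

Emit:
arm_command:
  commands:
    - [-2, 0, 0, 0, 0, 0]
    - [-1, 0, 0, 0, 0, 0]
    - [0, 0, 0, 0, 0, 0]

```text
t: 13.72
eef_pos: [0.4979, 0.0446, 0.0949]
tool_rot: [-2.458, -1.953, 0.001]
ft_force: [-2.1, 4.9, 0.6]
opening: -0.0002
finger_force: 2.1
```

```bash
python3 -c "
from h import *;show()"
```

```text
t 13.72 stand xy [-112.4  -31.8] z 94.9 tooly ang -13.07 down [-0.002  0.002 -1.   ] F stand [-3.1  4.3  0.6] open -0.00020393304699500319
```

Emit:
arm_command:
  commands:
    - [-2, 0, 0, 0, 0, 0]
    - [-1, 0, 0, 0, 0, 0]
    - [0, 0, 0, 0, 0, 0]

```text
t: 14.1
eef_pos: [0.4971, 0.0417, 0.0949]
tool_rot: [-2.458, -1.953, 0.002]
ft_force: [-3.1, 4.0, 0.7]
opening: -0.0003
finger_force: 2.1
```

Emit:
arm_command:
  commands:
    - [-2, 0, 0, 0, 0, 0]
    - [-1, 0, 0, 0, 0, 0]
    - [0, 0, 0, 0, 0, 0]

```text
t: 14.48
eef_pos: [0.4964, 0.0388, 0.0949]
tool_rot: [-2.458, -1.953, 0.002]
ft_force: [-2.0, 4.9, 0.2]
opening: 0.0
finger_force: 2.2
```

```bash
python3 -c "
from h import *;show()"
```

```text
t 14.47 stand xy [-112.5  -37.8] z 94.9 tooly ang -13.07 down [-0.003  0.001 -1.   ] F stand [-3.1  4.3  0.2] open 3.2759980867723045e-05
```

Emit:
arm_command:
  commands:
    - [-2, 0, 0, 0, 0, 0]
    - [-1, 0, 0, 0, 0, 0]
    - [0, 0, 0, 0, 0, 0]

```text
t: 14.85
eef_pos: [0.4958, 0.0357, 0.0949]
tool_rot: [-2.458, -1.953, 0.002]
ft_force: [-2.6, 4.1, 1.1]
opening: -0.0003
finger_force: 2.2
```

Emit:
arm_command:
  commands:
    - [-2, 0, 0, 0, 0, 0]
    - [-1, 0, 0, 0, 0, 0]
    - [0, 0, 0, 0, 0, 0]

```text
t: 15.22
eef_pos: [0.4954, 0.0326, 0.0949]
tool_rot: [-2.459, -1.953, 0.001]
ft_force: [-2.9, 4.1, -0.5]
opening: 0.0002
finger_force: 2.3
```

```bash
python3 -c "
from h import *;show()"
```

```text
t 15.22 stand xy [-112.1  -44.1] z 94.9 tooly ang -13.08 down [-0.002  0.001 -1.   ] F stand [-3.7  3.3 -0.5] open 0.0001642455753789405
```

Emit:
arm_command:
  commands:
    - [-1, 0, 0, 0, 0, 0]
    - [-1, 0, 0, 0, 0, 0]
    - [0, 0, 0, 0, 0, 0]

```text
t: 15.6
eef_pos: [0.4953, 0.0303, 0.095]
tool_rot: [-2.459, -1.953, 0.001]
ft_force: [-1.5, 4.6, -0.5]
opening: -0.0001
finger_force: 2.4
```

Emit:
arm_command:
  commands:
    - [-1, 0, 0, 0, 0, 0]
    - [-1, 0, 0, 0, 0, 0]
    - [0, 0, 0, 0, 0, 0]

```text
t: 15.98
eef_pos: [0.4951, 0.0292, 0.0951]
tool_rot: [-2.458, -1.954, -0.001]
ft_force: [-1.4, 5.7, -2.2]
opening: 0.0004
finger_force: 3.2
```

```bash
python3 -c "
from h import *;show()"; python3 b.py pics/w5.png
```

```text
t 15.97 stand xy [-111.6  -47.4] z 95.1 tooly ang -13.06 down [-0.     0.002 -1.   ] F stand [-2.7  5.3 -2.2] open 0.000377547436335861
t 15.97 stand xy [-111.6  -47.4] z 95.1 tooly ang -13.06 down [-0.     0.002 -1.   ] F stand [-2.7  5.3 -2.2] open 0.000377547436335861
```

View pics/w5.png

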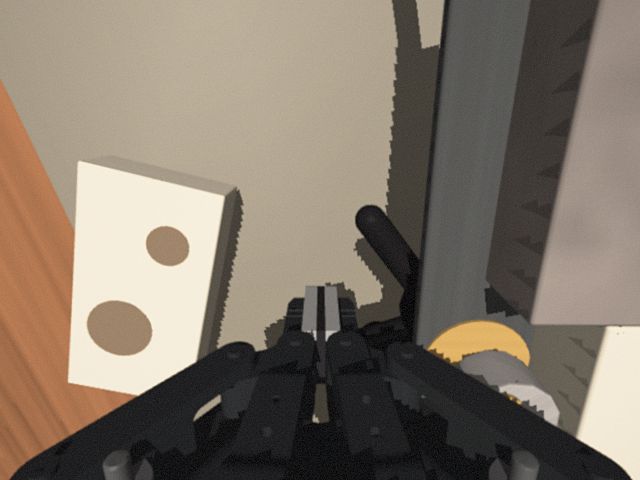

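The force now rises as the finger lags, so the cam has started to grip (my geometry puts the knob at about 2.3 rad). The next black arm is at (370,215). I continue in 1 mm rows.

Emit:
arm_command:
  commands:
    - [-1, 0, 0, 0, 0, 0]
    - [-1, 0, 0, 0, 0, 0]
    - [0, 0, 0, 0, 0, 0]

```text
t: 16.4
eef_pos: [0.495, 0.0282, 0.0951]
tool_rot: [-2.458, -1.954, -0.003]
ft_force: [-0.5, 8.0, -2.4]
opening: -0.0001
finger_force: 4.0
```

Emit:
arm_command:
  commands:
    - [-1, 0, 0, 0, 0, 0]
    - [-1, 0, 0, 0, 0, 0]
    - [0, 0, 0, 0, 0, 0]

```text
t: 16.77
eef_pos: [0.4949, 0.0271, 0.0951]
tool_rot: [-2.457, -1.955, -0.005]
ft_force: [0.4, 9.9, -3.4]
opening: -0.0
finger_force: 4.8
```

```bash
python3 -c "
from h import *;show()"
```

```text
t 16.77 stand xy [-111.4  -49.5] z 95.1 tooly ang -12.99 down [ 0.001  0.004 -1.   ] F stand [-1.9  9.8 -3.4] open -2.544480400579193e-06
```

Emit:
arm_command:
  commands:
    - [-1, 0, 0, 0, 0, 0]
    - [-1, 0, 0, 0, 0, 0]
    - [-1, 0, 0, 0, 0, 0]
    - [0, 0, 0, 0, 0, 0]

```text
t: 17.27
eef_pos: [0.4947, 0.0258, 0.0952]
tool_rot: [-2.455, -1.955, -0.009]
ft_force: [2.3, 13.5, -6.1]
opening: -0.0
finger_force: 6.3
```

Emit:
arm_command:
  commands:
    - [-1, 0, 0, 0, 0, 0]
    - [-1, 0, 0, 0, 0, 0]
    - [0, 0, 0, 0, 0, 0]

```text
t: 17.65
eef_pos: [0.4947, 0.0248, 0.0952]
tool_rot: [-2.455, -1.956, -0.011]
ft_force: [4.0, 15.0, -6.8]
opening: 0.0
finger_force: 7.0
```

```bash
python3 -c "
from h import *;show()"
```

```text
t 17.65 stand xy [-111.1  -51.8] z 95.2 tooly ang -12.9 down [ 0.003  0.007 -1.   ] F stand [ 0.5 15.5 -6.8] open 4.365578630611561e-05
```

Emit:
arm_command:
  commands:
    - [-1, 0, 0, 0, 0, 0]
    - [-1, 0, 0, 0, 0, 0]
    - [0, 0, 0, 0, 0, 0]
    - [0, 0, 0, 0, 0, 0]

```text
t: 18.15
eef_pos: [0.4947, 0.0237, 0.0953]
tool_rot: [-2.454, -1.957, -0.013]
ft_force: [4.5, 17.1, -7.7]
opening: -0.0001
finger_force: 7.5
```

```bash
python3 -c "
from h import *;show()"
```

```text
t 18.15 stand xy [-110.8  -52.9] z 95.3 tooly ang -12.87 down [ 0.005  0.007 -1.   ] F stand [ 0.5 17.7 -7.7] open -8.168107119661935e-05
```

Emit:
arm_command:
  commands:
    - [8, 0, 0, 0, 0, 0]
    - [6, -6, 0, 0, 0, 0]
    - [0, -4, -25, 0, 0, 0]
    - [0, -5, -50, 0, 0, 0]
    - [0, -10, -50, 0, 0, 0]

```text
t: 18.77
eef_pos: [0.4716, 0.0348, 0.2217]
tool_rot: [2.461, 1.95, -0.001]
ft_force: [0.3, 1.3, 0.2]
opening: 0.0
finger_force: 0.0
```

Emit:
arm_command:
  commands:
    - [40, 0, 0, 0, 0, 0]
    - [40, 0, 0, 0, 0, 0]
    - [40, 0, 0, 0, 0, 0]
    - [0, 0, 0, 0, 0, 0]

```text
t: 19.27
eef_pos: [0.4991, 0.1557, 0.2201]
tool_rot: [2.456, 1.958, -0.0]
ft_force: [-0.2, -0.9, -0.0]
opening: 0.0004
finger_force: 0.0
```

```bash
python3 -c "
from h import *;show()
im=get_image('top');cv2.imwrite('pics/t2.png',im['color']);cv2.imwrite('pics/t2c.png',cv2.resize(im['color'][140:330,215:435],None,fx=3,fy=3,interpolation=cv2.INTER_CUBIC))"; python3 knob.py top
```

```text
t 19.27 stand xy [-136.5   76.6] z 220.1 tooly ang -12.87 down [ 0.001 -0.001 -1.   ] F stand [ 0.1 -0.9 -0. ] open 0.00043518190493861615
black 89 mean rel [-32.8  33.1] deg from -x to +y 45.2
black 128 mean rel [-40.  -16.4] deg from -x to +y -22.3
brick [ 14.7 -47.7] [116.5  61.4] 0.16
```

View pics/t2c.png

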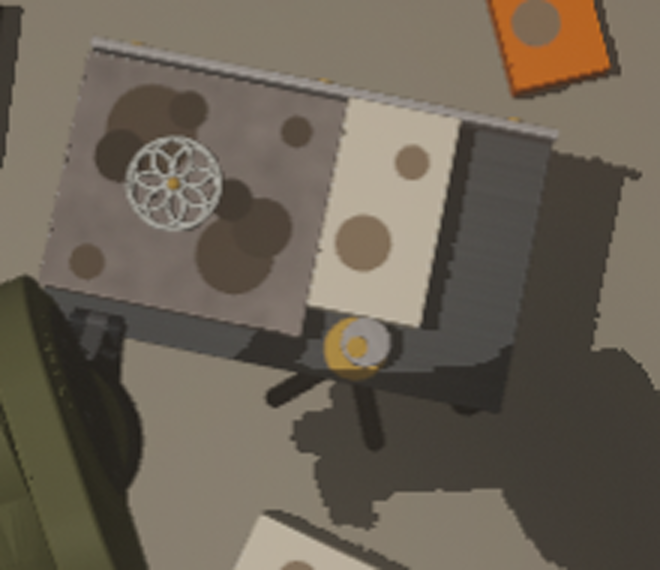

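The brick is flush to the board and the fence, and the arms are at about +45° and -22° to -27°. As a check against spring-back, I go back and touch the arm lightly again.

Emit:
arm_command:
  commands:
    - [-40, 10, 0, 0, 0, 0]
    - [-40, 10, 0, 0, 0, 0]
    - [-25, 4, 20, 0, 0, 0]
    - [0, 0, 0, 0, 0, 0]

```text
t: 19.88
eef_pos: [0.4973, 0.0413, 0.1994]
tool_rot: [-2.467, -1.944, 0.003]
ft_force: [0.1, 0.3, 0.6]
opening: -0.0003
finger_force: 0.0
```

```bash
python3 -c "
from h import *;show()"; python3 knob.py wrist;  python3 -c "
from h import *;plan(-112,-36,95,-13.1,3)"
```

```text
t 19.88 stand xy [-112.3  -35.2] z 199.4 tooly ang -13.51 down [-0.002 -0.001 -1.   ] F stand [0.1 0.3 0.6] open -0.000326319750879748
black 522 mean rel [-32.1  35.5] deg from -x to +y 47.9
black 640 mean rel [-38.  -15.7] deg from -x to +y -22.5
brick [ 15.8 -48.8] [114.3  63.5] 0.01
target [497.4  40.4  95. ] turn [-0.  -0.  -0.2]
[-1.1, 0.1, 35.1, -0.0, -0.0, -0.1]
[-1.1, 0.1, 35.1, -0.0, -0.0, -0.1]
[-1.1, 0.1, 35.1, -0.0, -0.0, -0.1]
```

Emit:
arm_command:
  commands:
    - [0, 0, 35, 0, 0, 0]
    - [0, 0, 35, 0, 0, 0]
    - [0, 0, 34, 0, 0, 0]
    - [0, 0, 0, 0, 0, 0]
    - [-3, 0, 0, 0, 0, 0]

```text
t: 20.55
eef_pos: [0.499, 0.0435, 0.0979]
tool_rot: [2.458, 1.955, 0.003]
ft_force: [0.6, 0.7, 1.1]
opening: 0.0004
finger_force: 0.0
```

Emit:
arm_command:
  commands:
    - [-2, 0, 0, 0, 0, 0]
    - [-1, 0, 0, 0, 0, 0]
    - [0, 0, 0, 0, 0, 0]

```text
t: 20.92
eef_pos: [0.4975, 0.0398, 0.0969]
tool_rot: [2.46, 1.953, 0.002]
ft_force: [1.1, -0.7, -0.7]
opening: 0.0003
finger_force: 0.0
```

Emit:
arm_command:
  commands:
    - [-2, 0, 0, 0, 0, 0]
    - [0, 0, 0, 0, 0, 0]

```text
t: 21.18
eef_pos: [0.4966, 0.0377, 0.0963]
tool_rot: [2.46, 1.953, -0.0]
ft_force: [-0.3, 0.6, 0.7]
opening: -0.0004
finger_force: 0.0
```

```bash
python3 -c "
from h import *;show()"
```

```text
t 21.18 stand xy [-112.1  -38.8] z 96.3 tooly ang -13.11 down [ 0. -0. -1.] F stand [-0.4  0.5  0.7] open -0.00041486523924312503
```

Emit:
arm_command:
  commands:
    - [-2, 0, 0, 0, 0, 0]
    - [-2, 0, 0, 0, 0, 0]
    - [-1, 0, 0, 0, 0, 0]
    - [0, 0, 0, 0, 0, 0]

```text
t: 21.68
eef_pos: [0.4955, 0.0329, 0.0964]
tool_rot: [-2.46, -1.953, -0.0]
ft_force: [-0.2, -0.6, -0.1]
opening: 0.0001
finger_force: 0.0
```

Emit:
arm_command:
  commands:
    - [-2, 0, 0, 0, 0, 0]
    - [0, 0, 0, 0, 0, 0]

```text
t: 21.92
eef_pos: [0.4951, 0.0309, 0.0963]
tool_rot: [2.46, 1.953, 0.0]
ft_force: [0.3, 0.0, 0.6]
opening: -0.0002
finger_force: 0.0
```

Emit:
arm_command:
  commands:
    - [-2, 0, 0, 0, 0, 0]
    - [0, 0, 0, 0, 0, 0]

```text
t: 22.18
eef_pos: [0.4946, 0.029, 0.0963]
tool_rot: [-2.46, -1.953, -0.0]
ft_force: [0.1, 0.7, -0.2]
opening: -0.0004
finger_force: 0.0
```

```bash
python3 -c "
from h import *;show()"
```

```text
t 22.18 stand xy [-112.1  -47.8] z 96.3 tooly ang -13.11 down [ 0.  0. -1.] F stand [-0.1  0.7 -0.2] open -0.00044256472694551366
```

Emit:
arm_command:
  commands:
    - [-2, 0, 0, 0, 0, 0]
    - [0, 0, 0, 0, 0, 0]

```text
t: 22.42
eef_pos: [0.4942, 0.027, 0.0963]
tool_rot: [2.46, 1.953, 0.0]
ft_force: [0.4, 0.7, 0.1]
opening: -0.0001
finger_force: 0.0
```

Emit:
arm_command:
  commands:
    - [-1, 0, 0, 0, 0, 0]
    - [0, 0, 0, 0, 0, 0]

```text
t: 22.68
eef_pos: [0.494, 0.0262, 0.0964]
tool_rot: [-2.46, -1.954, -0.0]
ft_force: [0.9, 0.2, -0.9]
opening: -0.0003
finger_force: 0.0
```

Emit:
arm_command:
  commands:
    - [-1, 0, 0, 0, 0, 0]
    - [0, 0, 0, 0, 0, 0]

```text
t: 22.92
eef_pos: [0.4939, 0.0258, 0.0964]
tool_rot: [-2.46, -1.954, -0.001]
ft_force: [0.3, 2.0, -0.1]
opening: 0.0001
finger_force: 0.7
```

```bash
python3 -c "
from h import *;show()"
```

```text
t 22.93 stand xy [-112.   -51.1] z 96.4 tooly ang -13.08 down [ 0.     0.001 -1.   ] F stand [-0.2  2.  -0.1] open 5.909876335400581e-05
```

Contact only came back at y = -51, which is past the grip onset, so the knob stayed where I left it. That puts it about 0.1 rad past onset, with roughly 11 N at the arm's end, which is a firm hold. I retreat now and hand in.

Emit:
arm_command:
  commands:
    - [8, 0, 0, 0, 0, 0]
    - [6, -6, 0, 0, 0, 0]
    - [0, -4, -25, 0, 0, 0]
    - [0, -5, -50, 0, 0, 0]
    - [0, -10, -50, 0, 0, 0]

```text
t: 23.55
eef_pos: [0.4718, 0.0447, 0.2224]
tool_rot: [2.46, 1.954, -0.002]
ft_force: [0.7, 0.5, -0.1]
opening: 0.0002
finger_force: 0.0
```

Emit:
arm_command:
  commands:
    - [0, 0, 0, 0, 0, 0]
    - [0, 0, 0, 0, 0, 0]

```text
t: 23.8
eef_pos: [0.4721, 0.0448, 0.2209]
tool_rot: [-2.459, -1.954, 0.0]
ft_force: [0.6, -0.6, -0.9]
opening: -0.0002
finger_force: 0.0
```

```bash
python3 knob.py wrist; python3 -c "
from h import *;show();print(manip.close_job())"
```

```text
black 467 mean rel [-32.3  35.2] deg from -x to +y 47.5
black 614 mean rel [-39.  -16.6] deg from -x to +y -23.1
brick [ 12.3 -48.4] [107.1  62.7] 0.01
t 23.85 stand xy [-137.9  -37.7] z 220.2 tooly ang -13.08 down [-0.002 -0.    -1.   ] F stand [ 0.3  0.5 -0. ] open -0.0002791026105185963
the job is handed in; nothing more can be done
None
```

The job is handed in with no verdict shown: the brick is flush against the board, the cam holds it at an estimated 20 N (not measured directly), and the robot is clear of everything.

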